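# Fit the charged battery pack into the portable meter

## Task

Take the tall battery pack with the tongue out of the charger and set it down flat on the bench, so that you can take it again by its long sides. Rock it into the meter's battery bay, tongue first under the fixed lip, until it lies fully home and flat, then slide the meter's bolt fully shut over it. Leave everything else where it is.

Things in the scene. Friction and masses are not known exactly. Their poses are not given: they have to be found in the camera images.
- pack: Battery pack to fit: plain grey block on its flat underside, origin at centre of its main body's underside, z up. Body 64 (x +-32) x 48 wide x 46 high, 0.3 kg. Narrow tongue at -x (to x=-42; 30 wide, 9 high), heel at +x (to x=+40; 48 wide, 18 high). Starts in one of the charger's wells, x along the charger's, tongue to the robot; tallest block there, the only one with tongue and heel
- pack_tongue (a point): tip of the pack's tongue, middle of its lower edge (pack x=-42 mm, at the underside)
- spare_a: other battery in the charger: plain grey block 64 x 48 x 30 mm high without tongue or heel; stays there; origin at centre of underside
- spare_b: the same as spare_a
- charger: Black charger, fixed; origin on the bench below the middle well, x along the wells. Base plate 6 mm thick (x -55 to +95, y +-88 mm) on which the packs stand, wells at y=-56, 0, +56 mm; 4 mm high stops at x=-46 and +44.5, a ridge 22 mm high over the bench at x=75 to 95. On one side of the robot's middle line, the meter on the other; the bench between them within 0.55 m of the robot is clear
- well_wall_top (a point): top of the charger's wall between two wells, charger x=0, y=28 mm, 48 mm over the bench. Four such walls (y=+-28, +-84 mm; 6 thick, 56 long, x=-28 to +28) cover the packs' long sides up to 4 mm below the pack's top, so in the charger it can be gripped only by its two body ends, 64 mm apart
- meter: White portable meter lying on its back, fixed, 240 long (x -110 to +130 mm), 124 wide, battery bay open upwards; origin on the bench below the bay's middle, x from display hump to bolt (away from the robot), z up. The hump (x -110 to -37) rises to 76 mm over the bench, its face to the bay leans back 25 degrees from vertical; beyond the bay (x over 52) the housing is 49.5 mm high
- bay (a point): centre of the bay floor, 30 mm over the bench, axes as the meter's: where the seated pack's origin lies, pack x along meter x. The bay is 84 long (x -43 to +41 mm), 50.5 wide; its side walls rise 11 mm over the floor (top inner edges chamfered 3 mm), the wall at the bolt end 15 mm
- lip (a point): edge of the fixed lip at the hump end of the bay, at its underside, 13 mm over the bay floor. The lip (4 mm thick, full width) overhangs the floor by 6 mm (x -43 to -37), so the pack cannot go straight down: tongue first under the lip with the heel end about 18 degrees high (at -30 the tip clears the lip), then heel end down
- bolt (a joint): steel slide bolt at the far end of the meter: 0 = drawn back, 0.025 m = fully shut, moving to meter -x over the bay, 2 N of friction, stays where left. Shut, its 50 mm wide plate (5 thick, underside 20 mm over the bay floor) reaches 5.5 mm over the bay and the heel of a seated pack; it strikes a pack that is not down. Starts at 0 to 0.006
- bolt_post (a point): middle of the aluminium post standing upright on the bolt, 14 (x) x 16 (y) mm and 35 mm high (foot 55, top 90, this point 72.5 mm over the bench); moves with the bolt: at meter x=78.5 mm with the bolt at 0, 53.5 mm shut
- screw_jar: bystander: clear screw jar with a steel lid, 54 mm across, 75 mm high, standing between charger and meter but farther from the robot
- mug: bystander: white mug, 80 mm across, 95 mm high
- driver: bystander: screwdriver lying on the bench
- optic_post: bystander: round black lens holder on a steel post and 60 mm base, 122 mm high
- hard_case: bystander: black hard case, 130 x 90 x 45 mm
- spool: bystander: copper spool, 60 mm across, 40 mm high
Not all that is in view belongs to the job. What is shaped like the pack but green or pink is not meant.

How it is judged:
By the outcome, as a careful person would: the job done as asked, in the order asked, and still so for the second after the job is handed in, with the robot touching nothing.
It also fails if it takes over 61 s, if anything falls off the work surface, if the arm or the gripper's body presses on something with over 40 N, if the wrist force passes 120 N, or if a joint passes its speed limit or range.

## Robot

A 6-joint arm with a two-finger parallel gripper is mounted at the origin on the work surface. World frame = base frame: x ahead of the robot, y to its left, z up, the work surface at z = 0. Lengths are in mm, angles in degrees, forces in N, time in s.
With the tool pointing down it reaches from about 350 to 850 mm from the base axis. Payload 8.1 kg.
Tool frame: the origin (TCP) lies midway between the tips of the shut fingers; the grasp point (between the pads) lies 19 mm behind it; z points along the fingers, y is the direction in which the jaws open and shut (so a half turn about z gives the same grasp; the last joint's range is limited). The gripper opens to 85 mm and grips with 20 to 120 N. Pads are 22 mm wide; open, the fingers measure 114 mm over their backs; the gripper's body (76 mm by 85 mm) begins 54 mm behind the grasp point. The pads swing forward as they close: fully open they stand 13 mm farther back than shut.
Start: joints at [-68.262, 7.471, 85.268, -0, 87.261, -4.893], TCP at [268.966, -536.342, 231.292] pointing down, gripper open.
Joint ranges: [-169.43, 169.43], [-51.17, 129.36], [1.28, 143.12], [-76.62, 256.62], [0, 156.53], [-152.29, 152.29]. Speed limits (degrees/s): [136.94, 136.94, 159.86, 180, 180, 180].

## Interface

Orientations are given as [roll, pitch, yaw] about the fixed x, y, z axes, in that order (R = Rz(yaw) Ry(pitch) Rx(roll)).
In Python, from bench import telemetry, snapshot, camera_params, job gives the robot as it stands. The module is installed in compiled form; this text tells all that it offers.
- The arm moves only by the shell command python3 -m jog 'ROWS' [FORCE]. ROWS is JSON, a list that holds one entry, the list of rows, each a list of 7 numbers: the shift along the tool's x, y, z in units of 50 mm (1.0 is 50 mm), then the turn, a rotation vector about the tool's x, y, z in units of 2 pi rad (1.0 is 2 pi rad), then the opening, from 0 (shut) to 1 (fully open). In form: [[[dx, dy, dz, rx, ry, rz, claw], ...]]. A call has 1 to 12 rows; each row shifts and turns the commanded pose from where the row before left it, along the tool's axes as they then stand; what a row does not reach is not made up. A row lasts 1/8 s, in which the tool goes at most 62.5 mm and 10.7 degrees, less where a joint would pass 70% of its speed; a pose out of reach is approached as far as the arm can. A call with a number of a shift or a turn outside -1 to 1 is refused whole. A call with a gripper value outside its range is refused whole. The fingers move at their own pace and stop on an object; FORCE is the grip in N (left out, the last holds). Time passes only in rows, so rows that do not move let the fingers close. It gives the time, the measured TCP pose, the force and the opening at its end, in the units of the state.
- telemetry.sense(): the state, without advancing time (a new reading comes with each control period).
- snapshot(name): name is "scene" or "side" or "wrist"; returns (picture, depth): 480x640x3 uint8, red, green, blue; 480x640 float32, mm along the optical axis (not along the pixel's ray), 0 where there is no reading.
- camera_params(name): a dict with "K" (3x3 intrinsics, pixels), "extrinsics" (4x4, takes a point from camera to world coordinates). Camera axes: x right, y down, z forward; pixel columns grow to the right and rows downward; lengths in mm; the calibration is good to about 2 mm. A picture is of the moment at which its call begins: read the wrist's pose just before it. camera_params takes no time and is no camera call; for the wrist camera it gives the pose at the moment of the call.
- job.hand_in(): hands the job in, once; it reports no verdict.
The state is a dict: "time": time; "joint_pos": joint angles; "qd": joint speeds; "joint_efforts": joint torques, N m; "tool_pos": TCP position; "tcp_rot": TCP orientation; "ft_force": force on the tool from outside, world axes, zero at the start; "wrist_torque": the same for the moment, N m; "finger_gap": finger opening in mm.
Only numpy, scipy, OpenCV 4.12 (cv2) and the standard library are available. Lean on these libraries where they do the work, as an engineer would, in place of code of your own. Each camera call takes 0.05 s, during which the arm holds its last target. There are 200 camera calls.

## Working session

There is one attempt and no reset: what is moved stays moved. The work goes in short steps, Python scripts to look and compute and a shell command to move; the robot and the scene stay as the last step left them, time stands still between calls to the robot, and variables do not carry over. Pictures are saved under pics/ and viewed, about 8 in all and at most 12, crops included, and the job is handed in when it is done.

```bash
mkdir -p pics; python3 - <<'E'
from bench import telemetry, snapshot, camera_params
import cv2,numpy as np
print(telemetry.sense())
for n in("scene","side"):
    p,d=snapshot(n); cv2.imwrite(f"pics/{n}0.png",p[:,:,::-1]); np.savez(f"{n}0.npz",p=p,d=d,K=camera_params(n)["K"],T=camera_params(n)["extrinsics"])
    print(n,camera_params(n))
E
```

```text
{'time': 0.0, 'joint_pos': array([-6.82615441e+01,  7.51469943e+00,  8.53301378e+01,  5.76884723e-04,
        8.72602086e+01, -4.89430097e+00]), 'qd': array([-0.01794128,  0.03964468, -0.06879491,  0.04524643,  0.00865342,
       -0.03908998]), 'joint_efforts': array([-2.73821410e-03, -5.69399822e+01, -5.00557530e+01, -8.07604338e-04,
        1.48980855e-02, -3.53140672e-05]), 'tool_pos': array([ 268.77074057, -535.82382097,  230.24045012]), 'tcp_rot': array([-1.79895386e+02, -9.53635529e-03,  2.66327200e+01]), 'ft_force': array([-0.36215427,  0.09189011, -0.14890262]), 'wrist_torque': array([0.03485091, 0.00578848, 0.0174932 ]), 'finger_gap': 85.41054154401422}
scene {'K': array([[598.20522967,   0.        , 312.73476221],
       [  0.        , 598.20522967, 242.55176632],
       [  0.        ,   0.        ,   1.        ]]), 'extrinsics': array([[-2.78683793e-01,  8.00423484e-01, -5.30714226e-01,
         1.47962616e+03],
       [ 9.60369428e-01,  2.29334862e-01, -1.58417434e-01,
         2.64843009e+02],
       [-5.08976132e-03, -5.53830089e-01, -8.32614153e-01,
         1.49203649e+03],
       [ 0.00000000e+00,  0.00000000e+00,  0.00000000e+00,
         1.00000000e+00]])}
side {'K': array([[557.40589653,   0.        , 314.84174181],
       [  0.        , 557.40589653, 234.7775859 ],
       [  0.        ,   0.        ,   1.        ]]), 'extrinsics': array([[ 8.18602504e-01, -3.46842316e-01,  4.57810384e-01,
        -2.71922013e+02],
       [-5.73937004e-01, -4.63367765e-01,  6.75193772e-01,
        -1.24717040e+03],
       [-2.20511967e-02, -8.15469633e-01, -5.78379653e-01,
         1.15160346e+03],
       [ 0.00000000e+00,  0.00000000e+00,  0.00000000e+00,
         1.00000000e+00]])}
```

View pics/scene0.png

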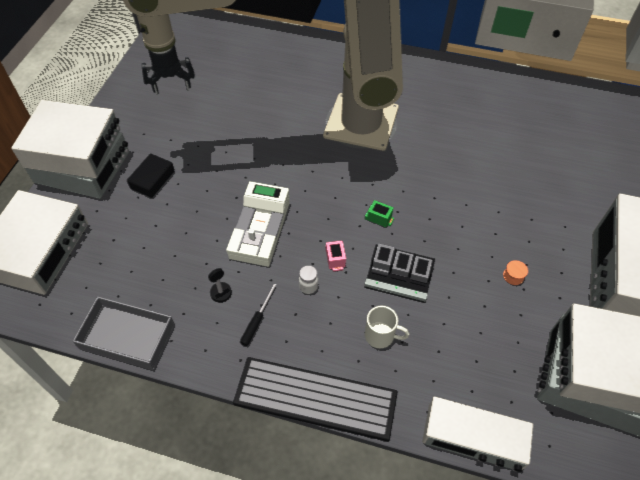

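View pics/side0.png

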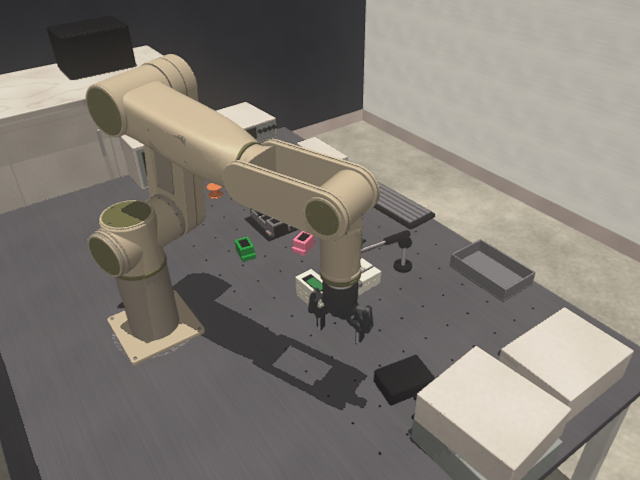

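```bash
cat > h.py <<'E'
import numpy as np,cv2
def load(n):
    z=np.load(n); return z["p"],z["d"],z["K"],z["T"]
def cloud(d,K,T):
    v,u=np.mgrid[:d.shape[0],:d.shape[1]]
    c=np.stack([(u-K[0,2])*d/K[0,0],(v-K[1,2])*d/K[1,1],d],-1)
    w=c@T[:3,:3].T+T[:3,3]; w[d<=0]=np.nan; return w
E
python3 - <<'E'
from h import *
p,d,K,T=load("scene0.npz"); w=cloud(d,K,T)
for n,(u,v) in dict(a=(384,252),b=(402,256),c=(423,263),green=(380,208),pink=(336,247),jar=(308,271),ridge=(397,292),hump=(266,189),far=(250,255),post=(252,235),bench=(340,300)).items(): print(n,w[v,u].round(1))
a=cv2.resize(p[235:305,355:445],None,fx=6,fy=6,interpolation=cv2.INTER_CUBIC)
b=cv2.resize(p[175:270,222:295],None,fx=4.4,fy=4.4,interpolation=cv2.INTER_CUBIC)
o=np.zeros((420,870,3),np.uint8);o[:a.shape[0],:540]=a;o[:b.shape[0],545:545+b.shape[1]]=b[:420]
cv2.imwrite("pics/crop1.png",cv2.resize(o,(796,384))[:,:,::-1])
# charger fit
def fit(name,box,lo,hi):
    x0,x1,y0,y1=box; m=(w[...,0]>x0)&(w[...,0]<x1)&(w[...,1]>y0)&(w[...,1]<y1)&(w[...,2]>lo)&(w[...,2]<hi)
    q=w[m]; r=cv2.minAreaRect(q[:,:2].astype(np.float32)); print(name,m.sum(),np.round(r[0],1),np.round(r[1],1),round(r[2],1),q[:,2].mean().round(1))
    return q
c=w[240:302,360:440].reshape(-1,3);print("hist",np.histogram(c[:,2],bins=range(-6,72,4)))
fit("walls/packs",(400,800,0,300),30,60) if 0 else None
E
```

```text
a [537.1 195.8  52.5]
b [527.9 247.8  39.8]
c [535.  309.9  40.3]
green [379.8 149.7  43.4]
pink [553.2  58.4  44.4]
jar [672.3   9.5  78.1]
ridge [637.5 257.9  22.6]
hump [ 430.8 -194.    78.2]
far [ 649.6 -170.6   47.8]
post [ 597.  -180.8   71.2]
bench [694.7 109.    1.4]
hist (array([446, 976, 811, 473, 200, 146, 230, 217, 125, 166, 301, 229, 106,
       145, 180, 101,  16,   0,   0]), array([-6, -2,  2,  6, 10, 14, 18, 22, 26, 30, 34, 38, 42, 46, 50, 54, 58,
       62, 66, 70]))
```

View pics/crop1.png

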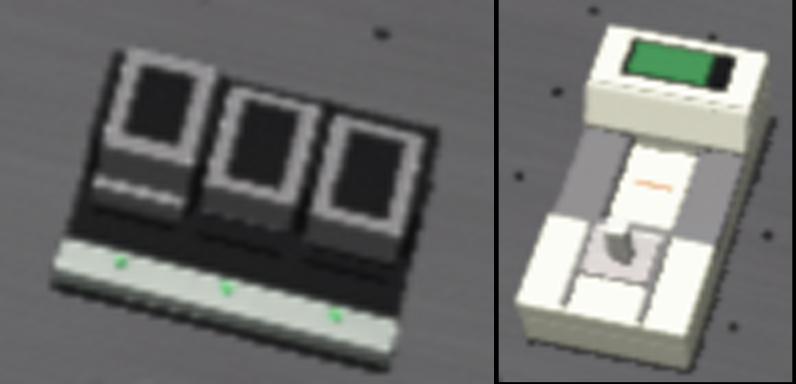

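Crop: pack = left block (scene px 384,258; top z≈52, heel visible); look-alikes: spares (402,263), (422,267) at z≈36–40, green (380,213), pink (336,255). Choosing the left one.

```bash
python3 - <<'E'
from h import *
from bench import camera_params
p,d,K,T=load("scene0.npz"); w=cloud(d,K,T)
def rect(q,n):
    r=cv2.minAreaRect(q[:,:2].astype(np.float32)); print(n,len(q),np.round(r[0],1),np.round(r[1],1),round(r[2],1),np.nanmean(q[:,2]).round(1))
reg=lambda u0,v0,u1,v1:(w[v0:v1,u0:u1].reshape(-1,3),p[v0:v1,u0:u1].reshape(-1,3).astype(int))
q,c=reg(362,276,432,302); m=(c.sum(1)>400)&(q[:,2]>17)&(q[:,2]<27); rect(q[m],"ridge")
q,c=reg(362,240,436,300); m=(c.max(1)<70)&(q[:,2]>3)&(q[:,2]<60); rect(q[q[:,2]>12],"charger all")
q,c=reg(225,178,292,268); rect(q[q[:,2]>20],"meter all"); rect(q[q[:,2]>68],"hump top+")
print(camera_params("wrist"))
E
```

```text
ridge 311 [626.5 250.8] [ 21.3 174.4] 0.1 22.3
charger all 2033 [577.7 252. ] [167.5 192.4] 11.1 34.2
meter all 3323 [ 532.1 -186.5] [249.1 127. ] 2.9 52.5
hump top+ 780 [ 506.6 -187.2] [197.1 125.6] 3.7 77.0
{'K': array([[377.40593494,   0.        , 316.4830044 ],
       [  0.        , 377.40593494, 238.7157484 ],
       [  0.        ,   0.        ,   1.        ]]), 'extrinsics': array([[ 4.48429550e-01, -8.56266867e-01, -2.56355204e-01,
         3.35005425e+02],
       [-8.93815995e-01, -4.30223149e-01, -1.26495096e-01,
        -5.03532554e+02],
       [-1.97638398e-03,  2.85858521e-01, -9.58269795e-01,
         3.74204437e+02],
       [ 0.00000000e+00,  0.00000000e+00,  0.00000000e+00,
         1.00000000e+00]])}
```

```bash
python3 -m jog '[[[0.886,-0.424,-0.067,0,0,0,1],[0.886,-0.424,-0.067,0,0,0,1],[0.886,-0.424,-0.067,0,0,0,1],[0.886,-0.424,-0.067,0,0,0,1],[0.886,-0.424,-0.067,0,0,0,1],[0.886,-0.424,-0.067,0,0,0,1],[0.886,-0.424,-0.067,0,0,0,1],[0.886,-0.424,-0.067,0,0,0,1],[0.886,-0.424,-0.067,0,0,0,1],[0,0,0,0,0,0.022,1],[0,0,0,0,0,0.022,1],[0,0,0,0,0,0.022,1]]]'
cat > shot.py <<'E'
import sys
from h import *
from bench import telemetry, snapshot, camera_params
def shot(n):
    s=telemetry.sense(); c=camera_params("wrist"); p,d=snapshot("wrist")
    np.savez(n+".npz",p=p,d=d,K=c["K"],T=c["extrinsics"],pos=s["tool_pos"]); cv2.imwrite(f"pics/{n}.png",p[:,:,::-1])
    print(s["time"],s["tool_pos"].round(1),s["tcp_rot"].round(2)); return p,d,c["K"],c["extrinsics"]
if __name__=="__main__": shot(sys.argv[1])
E
python3 shot.py meter1
```

```text
time: 1.6
tool_pos: [539.7, -186.7, 260.8]
tcp_rot: [-180.0, 0.1, 2.6]
ft_force: [0.6, 0.2, 0.2]
finger_gap: 85.4
1.6 [ 539.7 -186.7  260.8] [-1.7997e+02  6.0000e-02  2.6400e+00]
```

View pics/meter1.png

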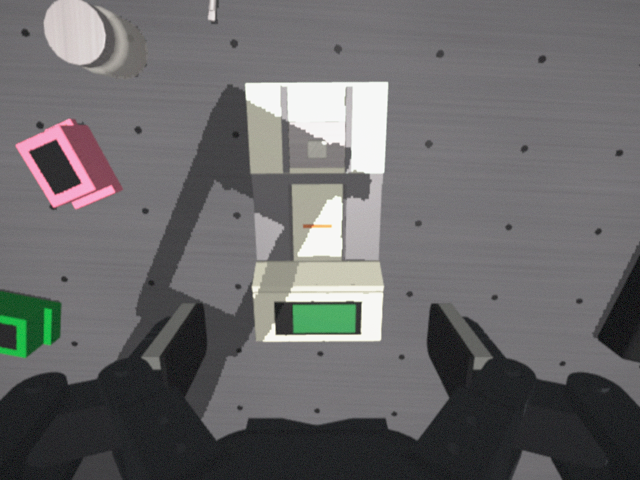

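The view shows the meter: bay floor u 292–343, v 184–260; hump v 262–341; post at (317,150); nothing lies in the bay. Now fitting numbers.

```bash
python3 - <<'E'
from h import *
p,d,K,T=load("meter1.npz"); w=cloud(d,K,T)
r=w[75:350,235:400].reshape(-1,3)
def S(lo,hi,n):
    q=r[(r[:,2]>lo)&(r[:,2]<hi)]; m=cv2.minAreaRect(q[:,:2].astype(np.float32)); print(n,len(q),np.round(m[0],1),np.round(m[1],1),round(m[2],2),q[:,2].mean().round(1))
    return q
print(np.histogram(r[:,2],bins=range(-4,100,4)))
S(46,53,"far housing"); S(73,79,"hump top"); S(85,95,"post top"); S(53.5,58,"bolt plate"); S(27,33,"floor"); S(38,44,"side walls")
f=w[75:350,235:400]; 
# slanted edges: per-row edges of far housing/hump
q=r[(r[:,2]>38)&(r[:,2]<80)]
L=[];R=[]
for x in np.arange(420,650,6):
    t=q[(abs(q[:,0]-x)<3)]
    if len(t)>20: L.append((x,t[:,1].max()));R.append((x,t[:,1].min()))
for e in(L,R):
    e=np.array(e); k=np.polyfit(e[:,0],e[:,1],1); res=e[:,1]-np.polyval(k,e[:,0]); g=abs(res)<2; k=np.polyfit(e[g,0],e[g,1],1); print(g.sum(),len(g),np.degrees(np.arctan(k[0])),np.polyval(k,522),e[0,0],e[-1,0])
print("x range",q[:,0].min(),q[:,0].max())
q=r[(r[:,2]>27)&(r[:,2]<33)]
for x in np.arange(480,575,8):
    t=q[abs(q[:,0]-x)<4]
    if len(t)>10: print(x,np.percentile(t[:,1],[1,99]).round(1),t[:,2].mean().round(1))
E
```

```text
(array([  941, 10627,     3,     0,     0,     0,     0,     0,  3360,
         489,   202,  5512,  1612,  8627,  2766,  1826,   424,   446,
         443,  1255,  6303,    22,     0,   317,    32]), array([-4,  0,  4,  8, 12, 16, 20, 24, 28, 32, 36, 40, 44, 48, 52, 56, 60,
       64, 68, 72, 76, 80, 84, 88, 92, 96]))
far housing 10050 [ 564.6 -185.5] [170.7 124.5] 2.87 50.3
hump top 7177 [ 506.2 -189.2] [192. 124.] 2.64 77.0
post top 349 [ 594.9 -184.1] [13.7 15.5] 2.46 91.0
bolt plate 3783 [ 562.7 -185.6] [171.5 123.8] 3.3 55.8
floor 3802 [ 518.3 -188.1] [80.6 50.7] 2.84 31.1
side walls 5689 [ 523.5 -187.9] [ 84.4 124.9] 2.38 42.0
39 39 3.0759606368967214 -126.11618020640493 420.0 648.0
39 39 2.929853802790735 -249.82562109449543 420.0 648.0
x range 407.5310184744832 652.9595671064943
480 [-214.8 -165.6] 31.1
488 [-214.5 -164.4] 31.1
496 [-213.9 -164.2] 31.0
504 [-213.5 -164. ] 31.1
512 [-213.1 -163.7] 31.1
520 [-212.6 -163.5] 31.1
528 [-212.8 -162.3] 31.1
536 [-212.4 -162. ] 31.1
544 [-211.9 -161.8] 31.1
552 [-211.4 -161.6] 31.1
560 [-211.  -161.8] 31.2
```

```bash
python3 - <<'E'
from h import *
p,d,K,T=load("meter1.npz"); w=cloud(d,K,T)[75:350,235:400]
a=np.radians(3); R=np.array([[np.cos(a),np.sin(a)],[-np.sin(a),np.cos(a)]])
l=(w[...,:2]-[518,-188.1])@R.T; z=w[...,2]
for y in(-50,-40,-15,-8,0,8,15,40,50):
    m=abs(l[...,1]-y)<3; q=l[m][:,0]; zz=z[m]; o=np.argsort(q); q=q[o]; zz=zz[o]
    out=[]
    for x in np.arange(-114,136,.5):
        k=abs(q-x)<.6
        if k.sum()>2: out.append((x,np.median(zz[k])))
    out=np.array(out); j=np.where(abs(np.diff(out[:,1]))>2.2)[0]
    print(y,[(out[i,0],round(out[i,1]),round(out[i+1,1])) for i in j])
E
```

```text
-50 [(np.float64(-36.0), 50, 47), (np.float64(-34.5), 45, 42), (np.float64(42.0), 41, 46), (np.float64(53.0), 46, 50)]
-40 [(np.float64(-35.5), 48, 45), (np.float64(-34.5), 45, 43), (np.float64(42.0), 42, 46), (np.float64(53.0), 46, 51)]
-15 [(np.float64(-39.5), 57, 54), (np.float64(-35.0), 47, 32), (np.float64(40.5), 31, 47), (np.float64(53.5), 47, 50), (np.float64(58.5), 51, 55), (np.float64(99.0), 55, 51)]
-8 [(np.float64(-46.0), 72, 70), (np.float64(-35.0), 46, 39), (np.float64(-34.5), 39, 31), (np.float64(40.5), 31, 46), (np.float64(53.5), 47, 51), (np.float64(58.5), 51, 56), (np.float64(70.5), 56, 90), (np.float64(75.5), 90, 74), (np.float64(76.0), 74, 91), (np.float64(82.5), 90, 57), (np.float64(83.0), 57, 89), (np.float64(83.5), 89, 68), (np.float64(84.0), 68, 57), (np.float64(99.0), 56, 50)]
0 [(np.float64(-40.5), 60, 57), (np.float64(-39.5), 57, 55), (np.float64(-35.0), 47, 32), (np.float64(40.5), 31, 47), (np.float64(53.5), 46, 51), (np.float64(58.5), 51, 56), (np.float64(67.0), 56, 90), (np.float64(83.5), 91, 82), (np.float64(84.5), 80, 57), (np.float64(99.0), 56, 51)]
8 [(np.float64(-43.5), 66, 64), (np.float64(-40.5), 60, 57), (np.float64(-38.0), 54, 52), (np.float64(-35.0), 48, 32), (np.float64(41.0), 32, 46), (np.float64(53.5), 46, 51), (np.float64(58.5), 51, 55), (np.float64(70.0), 57, 73), (np.float64(70.5), 73, 90), (np.float64(71.5), 89, 92), (np.float64(73.0), 91, 74), (np.float64(73.5), 74, 90), (np.float64(82.5), 91, 57), (np.float64(83.0), 57, 90), (np.float64(83.5), 90, 57), (np.float64(99.0), 56, 50)]
15 [(np.float64(-34.5), 47, 31), (np.float64(41.0), 31, 46), (np.float64(53.5), 46, 51), (np.float64(58.5), 51, 55), (np.float64(99.0), 56, 50)]
40 [(np.float64(-34.5), 46, 42), (np.float64(42.5), 42, 46), (np.float64(53.5), 46, 50)]
50 [(np.float64(-35.5), 48, 45), (np.float64(-35.0), 45, 43), (np.float64(42.5), 42, 45), (np.float64(53.5), 46, 49)]
```

```bash
python3 -m jog '[[[0.048,-0.98,0,0,0,0,1],[0.048,-0.98,0,0,0,0,1],[0.048,-0.98,0,0,0,0,1],[0.048,-0.98,0,0,0,0,1],[0.048,-0.98,0,0,0,0,1],[0.048,-0.98,0,0,0,0,1],[0.048,-0.98,0,0,0,0,1],[0.048,-0.98,0,0,0,0,1],[0,0,0,0,0,-0.027,1],[0,0,0,0,0,-0.027,1],[0,0,0,0,0,-0.027,1],[0,0,0,0,0,-0.027,1]]]' | tail -1
python3 -m jog '[[[0,0,0,0,0,-0.027,1],[0,0,0,0,0,-0.027,1],[0,0,0,0,0,-0.027,1],[0,0,0,0,0,-0.027,1],[0,0,0,0,0,-0.027,1],[0,0,0,0,0,0,1]]]'
python3 shot.py ch1
python3 - <<'E'
from h import *
p,d,K,T=load("ch1.npz"); w=cloud(d,K,T).reshape(-1,3)
w=w[(w[:,0]>450)&(w[:,0]<660)&(w[:,1]>130)&(w[:,1]<360)]
def S(q,n):
    m=cv2.minAreaRect(q[:,:2].astype(np.float32)); print(n,len(q),np.round(m[0],1),np.round(m[1],1),round(m[2],2),q[:,2].mean().round(1))
z=w[:,2]; print(np.histogram(z,bins=range(-4,100,4)))
S(w[(z>4.5)&(z<80)],"all")
S(w[(z>4.5)&(z<80)&(w[:,0]>585)],"ridge")
S(w[(z>51)&(z<58)&(w[:,1]<235)],"pack top")
S(w[(z>33)&(z<40)&(w[:,1]>228)&(w[:,1]<275)],"b top"); S(w[(z>33)&(z<40)&(w[:,1]>284)&(w[:,1]<335)],"c top")
S(w[(z>21)&(z<27)&(w[:,0]<600)],"heel top")
S(w[(z>46)&(z<51)],"walls")
E
```

```text
finger_gap: 85.4
time: 3.9
tool_pos: [539.2, 205.3, 261.0]
tcp_rot: [-180.0, 0.0, 90.4]
ft_force: [0.7, 0.5, -0.6]
finger_gap: 85.3
3.9 [539.2 205.3 261. ] [-1.7996e+02  1.0000e-02  9.0390e+01]
(array([ 1337, 16415,  7711,  2365,   348,   270,  3134,   814,    59,
         466,  7018,   111,   271,  1727,  3034,     1,     0,     0,
           0,     0,     0,     0,     0,     0,     0]), array([-4,  0,  4,  8, 12, 16, 20, 24, 28, 32, 36, 40, 44, 48, 52, 56, 60,
       64, 68, 72, 76, 80, 84, 88, 92, 96]))
all 27323 [561.  254.6] [182.7 150.3] 89.64 26.5
ridge 9336 [610.6 251.5] [176.1  51.4] 89.92 13.9
pack top 3242 [542.6 196.1] [64. 58.] 0.09 53.3
b top 3332 [541.3 251.5] [46.8 64. ] 89.77 37.3
c top 3962 [544.4 308.3] [48.9 64.1] 89.48 37.4
heel top 256 [559.9 250.5] [ 28.4 162.2] 13.7 25.1
walls 1726 [542.7 251.7] [ 63.3 173.5] 0.58 49.0
```

View pics/ch1.png

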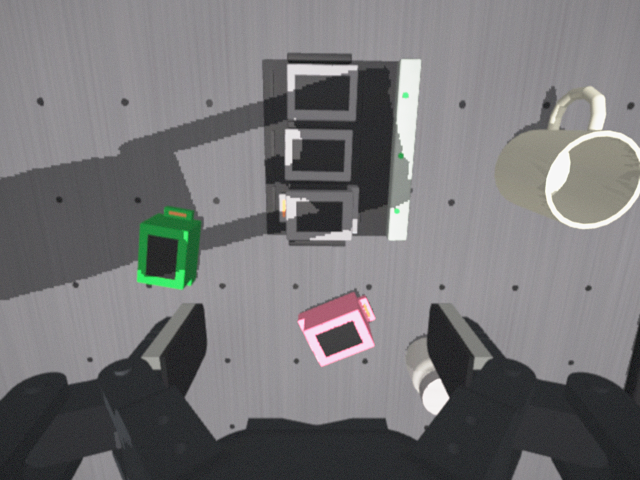

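Image: charger, pack in the lower well (320,213) with the orange tongue at (283,207); pink (338,328) and green (168,250) are decoys. Pack measures (542.6,195.8), yaw 0.

```bash
python3 -m jog '[[[-0.19,0.068,0,0,0,0.001,1],[0,0,1,0,0,0,1],[0,0,1,0,0,0,1],[0,0,1,0,0,0,1],[0,0,0.9,0,0,0,1],[0,0,0.45,0,0,0,1],[0,0,0.2,0,0,0,1],[0,0,0.2,0,0,0,1],[0,0,0,0,0,0,1]]]' 
python3 -m jog '[[[0,0,0,0,0,0,0],[0,0,0,0,0,0,0],[0,0,0,0,0,0,0],[0,0,0,0,0,0,0],[0,0,0,0,0,0,0]]]' 50
python3 -c "
from bench import telemetry;print(telemetry.sense())"
```

```text
time: 5.08
tool_pos: [543.1, 195.8, 24.1]
tcp_rot: [180.0, -0.0, 90.0]
ft_force: [-0.3, 0.5, -0.0]
finger_gap: 85.6
time: 5.7
tool_pos: [542.6, 196.2, 25.3]
tcp_rot: [-180.0, -0.0, 90.0]
ft_force: [-7.2, -0.1, 8.1]
finger_gap: 63.0
{'time': 5.7, 'joint_pos': array([1.47742718e+01, 1.50933653e+01, 9.92683280e+01, 2.05586637e-02,
       6.56660204e+01, 1.47743029e+01]), 'qd': array([ 0.03611355,  0.04656941, -0.06820945, -0.03288253, -0.03121221,
       -0.04704052]), 'joint_efforts': array([ -0.78513019, -54.69093561, -44.19516563,  -0.38161235,
        -2.52779938,  -0.09367958]), 'tool_pos': array([542.56377151, 196.16492126,  25.27703236]), 'tcp_rot': array([-1.79968425e+02, -1.10412475e-02,  8.99914901e+01]), 'ft_force': array([-7.17202934, -0.05000181,  8.11978435]), 'wrist_torque': array([-0.12085358,  1.23270147, -0.05116729]), 'finger_gap': 62.98414243135796}
```

```bash
python3 -m jog '[[[0,0,-0.1,0,0,0,0],[0,0,-0.2,0,0,0,0],[0,0,-0.5,0,0,0,0],[0,0,-0.5,0,0,0,0],[0,0,-0.5,0,0,0,0],[0,0,-0.6,0,0,0,0],[0,0,0,0,0,0,0]]]' 70
python3 shot.py lift1
```

```text
time: 6.58
tool_pos: [545.2, 196.5, 147.6]
tcp_rot: [179.6, -0.1, 90.0]
ft_force: [0.7, 0.8, -2.7]
finger_gap: 62.7
6.575 [545.2 196.5 147.6] [ 1.7963e+02 -1.0000e-01  8.9990e+01]
```

View pics/lift1.png

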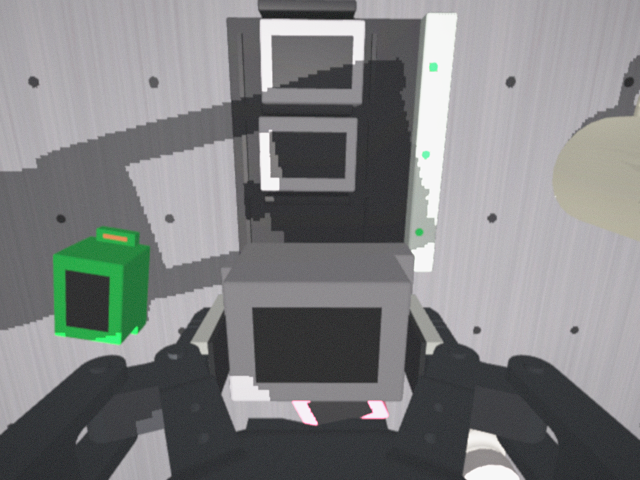

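```bash
python3 -m jog '[[[-0.655,-0.35,0,0,0,0,0],[-0.655,-0.35,0,0,0,0,0],[-0.655,-0.35,0,0,0,0,0],[-0.655,-0.35,0,0,0,0,0],[-0.655,-0.35,0,0,0,0,0],[-0.655,-0.35,0,0,0,0,0],[0,0,0.8,0,0,0,0],[0,0,0.8,0,0,0,0],[0,0,0.5,0,0,0,0],[0,0,0.2,0,0,0,0],[0,0,0.12,0,0,0,0],[0,0,0,0,0,0,0]]]' 70
```

```text
time: 8.12
tool_pos: [438.1, -0.6, 23.2]
tcp_rot: [180.0, 0.0, 90.0]
ft_force: [0.6, -0.8, -4.1]
finger_gap: 62.4
```

```bash
python3 -m jog '[[[0,0,0.04,0,0,0,0],[0,0,0.03,0,0,0,0],[0,0,0,0,0,0,0]]]' 70
python3 -m jog '[[[0,0,0.015,0,0,0,0],[0,0,0,0,0,0,0]]]' 70
```

```text
time: 8.5
tool_pos: [438.0, -0.6, 19.7]
tcp_rot: [180.0, 0.0, 90.0]
ft_force: [-0.4, -0.0, -3.9]
finger_gap: 62.5
time: 8.75
tool_pos: [438.1, -0.6, 19.4]
tcp_rot: [180.0, 0.0, 90.0]
ft_force: [-3.4, 0.1, 4.4]
finger_gap: 62.5
```

```bash
python3 -m jog '[[[0,0,0,0,0,0,1],[0,0,0,0,0,0,1],[0,0,0,0,0,0,1],[0,0,-0.3,0,0,0,1],[0,0,-0.8,0,0,0,1],[0,0,-0.9,0,0,0,1],[0,0,-0.8,0,0,0.025,1],[0,0,-0.8,0,0,0.025,1],[0,0,0,0,0,0.025,1],[0,0,0,0,0,0.025,1],[0,0,0,0,0,0.025,1],[0,0,0,0,0,0.025,1]]]' | tail -1
python3 -m jog '[[[0.4,0,0,0,0,0.025,1],[0,0,0,0,0,0.025,1],[0,0,0,0,0,0.025,1],[0,0,0,0,0,0.025,1],[0,0,0,0,0,0,1]]]'
python3 shot.py set1
python3 - <<'E'
from h import *
p,d,K,T=load("set1.npz"); w=cloud(d,K,T).reshape(-1,3)
w=w[(w[:,0]>370)&(w[:,0]<510)&(abs(w[:,1])<60)]; z=w[:,2]
for a,b in((43,51),(5,13),(14,22)):
    q=w[(z>a)&(z<b)]
    m=cv2.minAreaRect(q[:,:2].astype(np.float32)); print(a,len(q),np.round(m[0],1),np.round(m[1],1),round(m[2],2),q[:,2].mean().round(1),q[:,2].std().round(2))
E
```

```text
finger_gap: 85.4
time: 10.88
tool_pos: [454.1, 11.2, 199.7]
tcp_rot: [180.0, -0.1, 0.0]
ft_force: [-0.1, -0.8, 1.5]
finger_gap: 85.3
10.875 [454.1  11.2 199.7] [ 1.7999e+02 -6.0000e-02  5.0000e-02]
43 4360 [439.7  -1.5] [47.9 64.1] 89.72 47.2 0.78
5 93 [479.3  -1. ] [ 0.8 46.8] 0.34 8.9 2.87
14 573 [475.3  -1.4] [46.9  8.7] 89.71 19.1 0.94
```

View pics/set1.png

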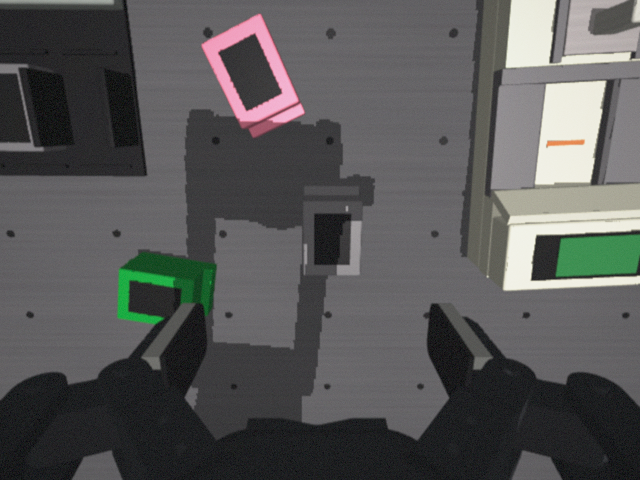

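```bash
python3 -m jog '[[[-0.32,0.25,0.4,0,0,0,1],[0,0,1,0,0,0,1],[0,0,1,0,0,0,1],[0,0,0.7,0,0,0,1],[0,0,0.4,0,0,0,1],[0,0,0.21,0,0,0,1],[0,0,0,0,0,0,1]]]'
python3 -m jog '[[[0,0,0,0,0,0,0],[0,0,0,0,0,0,0],[0,0,0,0,0,0,0],[0,0,0,0,0,0,0],[0,0,0,0,0,0,0],[0,0,0,0,0,0,0],[0,0,0,0,0,0,0]]]' 70
python3 -c "
from bench import telemetry;print(telemetry.sense())"
```

```text
time: 11.8
tool_pos: [437.8, -1.3, 13.1]
tcp_rot: [-180.0, 0.0, 0.1]
ft_force: [0.2, 0.5, 0.6]
finger_gap: 85.4
time: 12.68
tool_pos: [439.2, -1.5, 14.5]
tcp_rot: [180.0, -0.1, 0.0]
ft_force: [-0.5, -0.5, 6.6]
finger_gap: 47.2
{'time': 12.675, 'joint_pos': array([-6.88265506e+00, -4.55968608e+00,  1.21638496e+02, -3.65370920e-03,
        6.27898643e+01,  8.31131634e+01]), 'qd': array([ 0.11747155,  0.01955646,  0.00377147, -0.03293314, -0.0164465 ,
       -0.02666417]), 'joint_efforts': array([ 5.30727685e-02, -3.56503737e+01, -3.99346125e+01,  8.55207536e-02,
       -3.30001060e-01,  1.88828807e-02]), 'tool_pos': array([439.17908876,  -1.46081258,  14.46895641]), 'tcp_rot': array([ 1.79981023e+02, -1.29987717e-01,  5.87003964e-03]), 'ft_force': array([-0.46081286, -0.50057056,  6.57429176]), 'wrist_torque': array([-0.05633745,  0.14665545, -0.01728197]), 'finger_gap': 47.15467922023898}
```

```bash
python3 -m jog '[[[0,0,-0.1,0,0,0,0],[0,0,-0.5,0,0,0,0],[0,0,-0.8,0,0,0,0],[0,0,-0.9,0,0,0,0],[0.34,0.745,0,0,0,0,0],[0.34,0.745,0,0,0,0,0],[0.34,0.745,0,0,0,0,0],[0.34,0.745,0,0,0,0,0],[0.34,0.745,0,0,0,0,0],[0,0,0,0,0,-0.0085,0],[0,0,0,0,0,0,0]]]' 70
python3 -m jog '[[[0,0,0,0,0.025,0,0],[0,0,0,0,0.025,0,0],[0,0,0,0,0,0,0],[0,0,0,0,0,0,0]]]' 70
python3 shot.py hov1
python3 - <<'E'
from h import *
from bench import telemetry
p,d,K,T=load("hov1.npz"); w=cloud(d,K,T)
s=telemetry.sense(); from scipy.spatial.transform import Rotation as Ro
R=Ro.from_euler('xyz',s["tcp_rot"],degrees=True).as_matrix()
t=(w-s["tool_pos"])@R   # tool frame
q=t.reshape(-1,3); m=(abs(q[:,1])<23)&(q[:,2]<-20)&(q[:,2]>-45)&(abs(q[:,0])<50); 
a=q[m]; print("top z tool",np.percentile(a[:,2],[5,50,95]).round(1),"x",np.percentile(a[:,0],[.5,99.5]).round(1),"y",np.percentile(a[:,1],[1,99]).round(1))
k=np.abs(a[:,0])<28; print("pack pitch in hand",np.degrees(np.arctan(np.polyfit(a[k,0],a[k,2],1)[0])))
E
```

```text
time: 14.05
tool_pos: [522.3, -187.6, 127.5]
tcp_rot: [-179.9, 0.1, 3.0]
ft_force: [0.2, 0.8, -3.9]
finger_gap: 46.8
time: 14.55
tool_pos: [523.5, -187.8, 129.5]
tcp_rot: [180.0, -17.9, 3.0]
ft_force: [0.5, -0.4, -3.3]
finger_gap: 47.1
14.55 [ 523.5 -187.8  129.5] [179.95 -17.95   3.03]
top z tool [-33.2 -32.2 -28.4] x [-27.7  31.9] y [-22.5  22.5]
pack pitch in hand 0.17964014355224386
```

View pics/hov1.png

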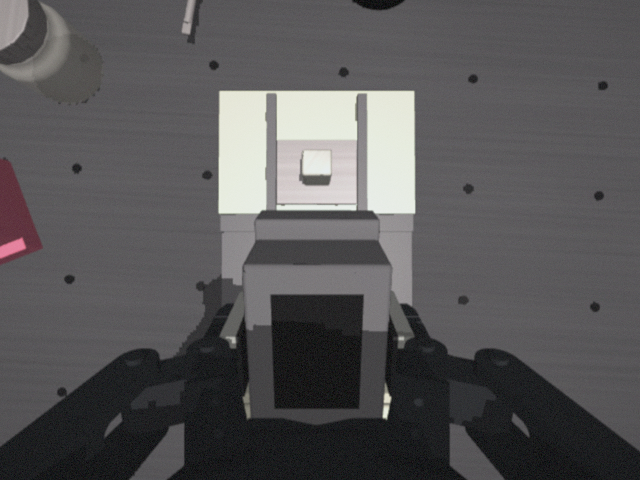

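```bash
python3 -m jog '[[[-0.16,0.004,0.52,0,0,0,0],[-0.14,0,0.46,0,0,0,0],[-0.07,0,0.22,0,0,0,0],[-0.03,0,0.09,0,0,0,0],[0,0,0,0,0,0,0]]]' 70
```

```text
time: 15.22
tool_pos: [524.6, -187.9, 61.3]
tcp_rot: [180.0, -18.0, 3.1]
ft_force: [0.4, -0.2, -3.0]
finger_gap: 46.8
```

```bash
python3 -m jog '[[[-0.015,0,0.045,0,0,0,0],[0,0,0,0,0,0,0]]]' 70; python3 -m jog '[[[-0.075,0,-0.024,0,0,0,0],[-0.075,0,-0.024,0,0,0,0],[0,0,0,0,0,0,0]]]' 70;
```

```text
time: 15.48
tool_pos: [524.2, -188.0, 58.9]
tcp_rot: [180.0, -18.0, 3.1]
ft_force: [0.3, 0.4, -3.2]
finger_gap: 46.9
time: 15.85
tool_pos: [515.6, -188.2, 58.2]
tcp_rot: [-180.0, -18.0, 3.0]
ft_force: [0.1, -0.0, -3.9]
finger_gap: 47.1
```

```bash
python3 -m jog '[[[-0.028,0,-0.009,0,0,0,0],[0,0,0,0,0,0,0]]]' 70; python3 -m jog '[[[-0.02,0,-0.006,0,0,0,0],[0,0,0,0,0,0,0]]]' 70;python3 -m jog '[[[-0.02,0,-0.006,0,0,0,0],[0,0,0,0,0,0,0]]]' 70
```

```text
time: 16.1
tool_pos: [514.6, -188.3, 58.4]
tcp_rot: [180.0, -18.0, 3.1]
ft_force: [0.9, -0.5, -3.8]
finger_gap: 47.0
time: 16.35
tool_pos: [514.2, -188.3, 58.7]
tcp_rot: [180.0, -18.1, 3.0]
ft_force: [4.0, 0.0, -5.9]
finger_gap: 47.0
time: 16.6
tool_pos: [513.9, -188.4, 59.0]
tcp_rot: [180.0, -18.2, 3.0]
ft_force: [9.4, 1.4, -8.5]
finger_gap: 46.9
```

```bash
python3 -m jog '[[[0.04,0,0.013,0,0,0,0],[-0.012,0,0.038,0,0,0,0],[0,0,0,0,0,0,0]]]' 70; python3 -m jog '[[[-0.006,0,0.019,0,0,0,0],[0,0,0,0,0,0,0]]]' 70
```

```text
time: 16.98
tool_pos: [514.8, -188.3, 56.6]
tcp_rot: [180.0, -18.0, 3.1]
ft_force: [0.5, 1.5, 1.9]
finger_gap: 47.0
time: 17.23
tool_pos: [515.1, -188.4, 56.3]
tcp_rot: [180.0, -18.1, 3.1]
ft_force: [-4.0, 2.8, 9.9]
finger_gap: 47.0
```

```bash
python3 -m jog '[[[-0.03,0,-0.01,0,0,0,0],[0,0,0,0,0,0,0]]]' 70; python3 -m jog '[[[-0.025,0,-0.008,0,0,0,0],[0,0,0,0,0,0,0]]]' 70; python3 -m jog '[[[-0.02,0,-0.006,0,0,0,0],[0,0,0,0,0,0,0]]]' 70
```

```text
time: 17.48
tool_pos: [514.5, -188.6, 56.7]
tcp_rot: [180.0, -18.2, 3.0]
ft_force: [4.8, 3.0, 3.2]
finger_gap: 47.1
time: 17.73
tool_pos: [514.0, -188.7, 57.0]
tcp_rot: [179.9, -18.3, 3.0]
ft_force: [10.5, 3.0, -0.9]
finger_gap: 47.0
time: 17.98
tool_pos: [513.7, -188.7, 57.2]
tcp_rot: [179.9, -18.4, 3.0]
ft_force: [16.5, 4.6, -5.3]
finger_gap: 47.1
```

```bash
python3 -m jog '[[[0.013,0,0.044,0,-0.0083,0,0],[0.013,0,0.042,0,-0.0083,0,0],[0,0,0,0,0,0,0]]]' 70; python3 shot.py rock1; python3 -c "
from bench import telemetry;s=telemetry.sense();print(s['ft_force'],s['wrist_torque'])"
```

```text
time: 18.35
tool_pos: [515.8, -188.9, 53.1]
tcp_rot: [179.9, -12.2, 3.1]
ft_force: [7.4, 0.0, 3.6]
finger_gap: 46.9
18.35 [ 515.8 -188.9   53.1] [179.88 -12.24   3.11]
[7.68296407 1.40119721 2.28801603] [ 0.22533162 -1.16520959  0.00291595]
```

```bash
python3 -m jog '[[[-0.03,0,-0.006,0,0,0,0],[0,0,0,0,0,0,0]]]' 70;  python3 -m jog '[[[-0.02,0,-0.004,0,0,0,0],[0,0,0,0,0,0,0]]]' 70
```

```text
time: 18.65
tool_pos: [515.2, -189.0, 53.7]
tcp_rot: [179.9, -12.5, 3.0]
ft_force: [15.3, 2.2, -2.0]
finger_gap: 47.5
time: 18.9
tool_pos: [514.7, -189.0, 54.1]
tcp_rot: [179.9, -12.5, 3.0]
ft_force: [17.0, 2.5, -3.0]
finger_gap: 46.7
```

```bash
python3 -m jog '[[[0.023,0,0.046,0,-0.0083,0,0],[0.023,0,0.046,0,-0.0083,0,0],[0,0,0,0,0,0,0]]]' 70; python3 -c "
from bench import telemetry;s=telemetry.sense();print(s['ft_force'],s['wrist_torque'])"
```

```text
time: 19.27
tool_pos: [516.7, -188.9, 49.3]
tcp_rot: [179.9, -6.3, 3.1]
ft_force: [6.3, 1.8, 7.4]
finger_gap: 47.0
[6.25795059 1.82017361 7.36887796] [ 0.33703593 -0.67486859 -0.05563305]
```

```bash
python3 -m jog '[[[0.016,0,0.045,0,-0.0085,0,0],[0,0,0,0,0,0,0]]]' 70;python3 -m jog '[[[0.017,0,0.045,0,-0.009,0,0],[0,0,0,0,0,0,0]]]' 70; python3 shot.py seat1; python3 - <<'E'
from h import *
p,d,K,T=load("seat1.npz"); w=cloud(d,K,T)
a=np.radians(3); R=np.array([[np.cos(a),np.sin(a)],[-np.sin(a),np.cos(a)]])
l=(w[...,:2]-[519,-188.1])@R.T; z=w[...,2]
m=(abs(l[...,1])<18)&(abs(l[...,0])<55)&(z>25)&(z<85)
x=l[...,0][m];zz=z[m]
for q in range(-40,56,4):
    k=abs(x-q)<2
    if k.sum()>5: print(q,k.sum(),np.percentile(zz[k],[10,50,90]).round(1))
E
```

```text
time: 19.52
tool_pos: [517.4, -189.0, 47.1]
tcp_rot: [179.9, -3.2, 3.1]
ft_force: [3.6, 1.7, 9.3]
finger_gap: 46.8
time: 19.77
tool_pos: [517.9, -189.1, 44.8]
tcp_rot: [179.9, 0.1, 3.1]
ft_force: [2.2, 0.3, 10.8]
finger_gap: 47.0
19.775 [ 517.9 -189.1   44.8] [1.7988e+02 8.0000e-02 3.0800e+00]
-32 11 [76.1 76.6 76.9]
-28 586 [76.4 77.1 77.7]
-24 844 [76.6 77.3 77.9]
-20 952 [76.9 77.5 78.3]
-16 969 [76.9 77.6 78.3]
-12 1002 [77.  77.7 78.4]
-8 1039 [77.  77.7 78.4]
-4 1070 [77.1 77.8 78.4]
0 1086 [77.  77.7 78.5]
4 1112 [77.1 77.8 78.5]
8 1169 [77.1 77.8 78.5]
12 1197 [77.1 77.8 78.6]
16 1224 [77.2 77.9 78.6]
20 1315 [77.1 77.9 78.6]
24 1285 [76.9 77.6 78.4]
28 1358 [76.9 77.7 78.4]
32 3742 [49.8 65.1 77. ]
36 959 [48.9 49.7 50.5]
40 1134 [39.8 46.6 50. ]
44 961 [45.4 46.2 47. ]
48 992 [45.4 46.2 47. ]
52 872 [45.6 47.1 51.1]
```

View pics/seat1.png

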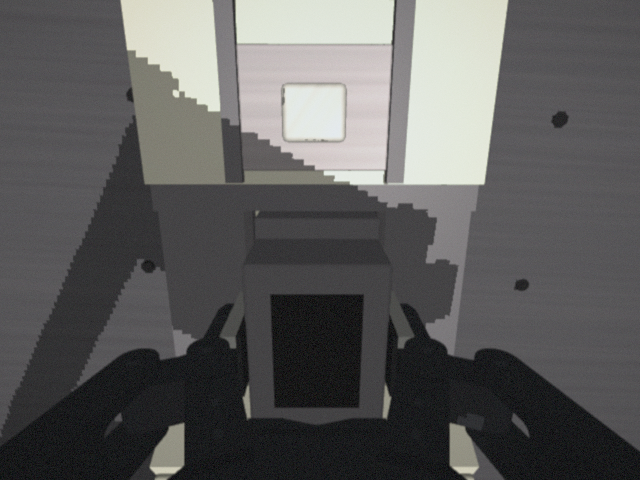

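Pack appears home: top ≈77.7 flat, heel top 49.7 vs end wall 46.2 (nominal +3). Press a little, then release and recheck.

```bash
python3 -m jog '[[[0,0,0.04,0,-0.002,0,0],[0,0,0.03,0,0,0,0],[0,0,0,0,0,0,0]]]' 70; python3 -m jog '[[[0,0,-0.03,0,0.002,0,0.6],[0,0,0,0,0,0,0.9],[0,0,0,0,0,0,1],[0,0,0,0,0,0,1],[0,0,-0.4,0,0,0,1],[0,0,-0.8,0,0,0,1],[0,0,-0.8,0,0,0,1],[0,0,0,0,0,0,1]]]'; python3 shot.py seat2; python3 - <<'E'
from h import *
p,d,K,T=load("seat2.npz"); w=cloud(d,K,T)
a=np.radians(3); R=np.array([[np.cos(a),np.sin(a)],[-np.sin(a),np.cos(a)]])
l=(w[...,:2]-[519,-188.1])@R.T; z=w[...,2]
m=(abs(l[...,1])<18)&(abs(l[...,0])<100)&(z>25)
x=l[...,0][m];zz=z[m]
for q in list(range(-72,72,6)):
    k=abs(x-q)<2
    if k.sum()>5: print(q,k.sum(),np.percentile(zz[k],[10,50,90]).round(1))
f=w[(abs(l[...,1])<20)&(abs(l[...,0])<26)&(z>70)&(z<85)]; print(np.degrees(np.linalg.lstsq(np.c_[f[:,:2],np.ones(len(f))],f[:,2],rcond=None)[0][:2]))
q=l[(z>70)&(z<85)&(abs(l[...,0])<36)&(abs(l[...,1])<40)]; print(cv2.minAreaRect(q.astype(np.float32)))
q=l[(z>86)&(z<96)&(abs(l[...,1])<20)]; print("post",q.mean(0),cv2.minAreaRect(q.astype(np.float32)))
E
```

```text
time: 20.2
tool_pos: [518.0, -189.1, 44.5]
tcp_rot: [179.9, 0.7, 3.0]
ft_force: [-10.4, 5.5, 35.9]
finger_gap: 47.0
time: 21.2
tool_pos: [518.6, -189.3, 145.1]
tcp_rot: [179.8, -0.1, 3.1]
ft_force: [-0.2, -0.9, -0.2]
finger_gap: 85.7
21.2 [ 518.6 -189.3  145.1] [ 1.7981e+02 -1.0000e-01  3.0600e+00]
-72 295 [77.7 78.3 79.1]
-66 345 [76.6 77.6 78.5]
-60 320 [76.3 77.1 77.9]
-54 253 [74.3 75.3 76. ]
-48 650 [69.6 73.2 76.7]
-42 487 [58.6 61.4 64.4]
-30 301 [76.2 77.1 77.8]
-24 347 [76.3 77.2 77.9]
-18 355 [76.6 77.4 78.3]
-12 367 [76.7 77.5 78.3]
-6 377 [76.7 77.5 78.2]
0 386 [76.7 77.5 78.4]
6 398 [76.7 77.6 78.3]
12 9311 [221.1 228.3 233.9]
18 1959 [ 77.5 239.2 242. ]
24 433 [76.5 77.2 78.1]
30 784 [56.4 76.3 77.7]
36 345 [48.3 49.2 50.1]
42 279 [34.8 46.  48. ]
48 395 [45.3 46.2 47. ]
54 350 [49.9 50.7 51.5]
60 355 [55.3 56.2 57.1]
66 425 [55.3 56.3 57.2]
[ 0.11665632 -0.07550749]
((0.167724609375, -1.0783157348632812), (48.11614990234375, 64.06069946289062), 89.91802215576172)
post [7.61800517e+01 1.47519388e-02] ((76.12381744384766, 0.10943746566772461), (14.030670166015625, 15.744831085205078), 0.3593215048313141)
```

View pics/seat2.png

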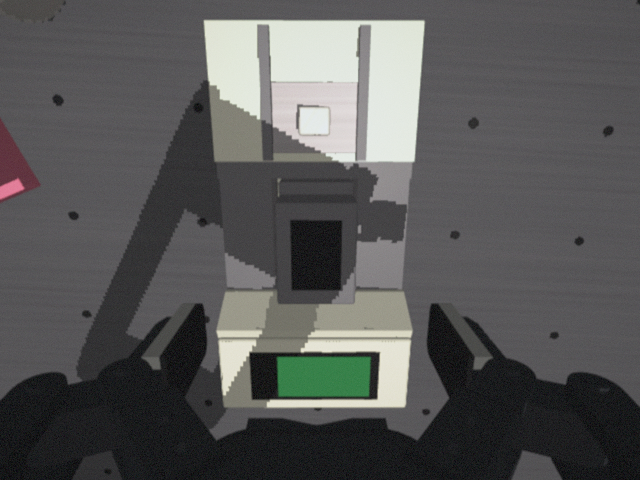

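```bash
python3 -m jog '[[[0.76,-0.012,0,0,0,0,1],[0.76,-0.012,0,0,0,0,1],[0,0,0.6,0,0,0,1],[0,0,0.6,0,0,0,1],[0,0,0.3,0,0,0,1],[0,0,0.16,0,0,0,1],[0,0,0,0,0,0,1]]]'; python3 -m jog '[[[0,0,0,0,0,0,0],[0,0,0,0,0,0,0],[0,0,0,0,0,0,0],[0,0,0,0,0,0,0],[0,0,0,0,0,0,0],[0,0,0,0,0,0,0],[0,0,0,0,0,0,0],[0,0,0,0,0,0,0]]]' 30
```

```text
time: 22.12
tool_pos: [591.4, -182.9, 57.4]
tcp_rot: [-180.0, 0.3, 3.0]
ft_force: [0.8, 0.4, 0.6]
finger_gap: 85.8
time: 23.12
tool_pos: [592.0, -184.1, 58.3]
tcp_rot: [179.9, 0.2, 3.0]
ft_force: [0.6, -5.1, 2.2]
finger_gap: 15.5
```

```bash
python3 -m jog '[[[-0.09,0,0,0,0,0,0],[-0.09,0,0,0,0,0,0],[-0.09,0,0,0,0,0,0],[-0.09,0,0,0,0,0,0],[0,0,0,0,0,0,0]]]'; python3 -m jog '[[[-0.05,0,0,0,0,0,0],[-0.04,0,0,0,0,0,0],[0,0,0,0,0,0,0]]]';python3 -m jog '[[[-0.03,0,0,0,0,0,0],[-0.03,0,0,0,0,0,0],[0,0,0,0,0,0,0]]]'
```

```text
time: 23.75
tool_pos: [573.7, -185.0, 58.3]
tcp_rot: [179.9, 0.2, 3.0]
ft_force: [0.1, -5.7, 0.6]
finger_gap: 15.4
time: 24.12
tool_pos: [569.9, -185.3, 58.3]
tcp_rot: [179.9, 0.1, 3.0]
ft_force: [3.2, -4.7, -1.9]
finger_gap: 15.6
time: 24.5
tool_pos: [569.7, -185.2, 58.6]
tcp_rot: [179.8, -0.2, 3.0]
ft_force: [18.0, -5.3, -13.0]
finger_gap: 15.5
```

```bash
python3 -m jog '[[[0,0,0,0,0,0,1],[0,0,0,0,0,0,1],[0,0,0,0,0,0,1],[0,0,0,0,0,0,1],[0,0,-0.5,0,0,0,1],[0,0,-0.8,0,0,0,1],[-0.3,0,-0.9,0,0,0,1],[-0.4,0,-0.9,0,0,0,1],[0,0,0,0,0,0,1]]]'; python3 shot.py end1; python3 - <<'E'
from h import *
p,d,K,T=load("end1.npz"); w=cloud(d,K,T)
a=np.radians(3); R=np.array([[np.cos(a),np.sin(a)],[-np.sin(a),np.cos(a)]])
l=(w[...,:2]-[519,-188.1])@R.T; z=w[...,2]
q=l[(z>86)&(z<96)&(abs(l[...,1])<20)&(abs(l[...,0])<100)]; print("post",cv2.minAreaRect(q.astype(np.float32)))
m=(abs(l[...,1])<8)
print([(x,np.median(z[m&(abs(l[...,0]-x)<.7)]).round(1)) for x in(-25,0,25,33,34,35,36,37,38,40,44)])
f=l[(z>70)&(z<85)&(abs(l[...,0])<36)&(abs(l[...,1])<40)]; print(cv2.minAreaRect(f.astype(np.float32)))
E
```

```text
time: 25.62
tool_pos: [533.4, -187.3, 218.4]
tcp_rot: [179.8, -0.2, 3.0]
ft_force: [-0.7, 0.5, 0.1]
finger_gap: 85.1
25.625 [ 533.4 -187.3  218.4] [ 1.7977e+02 -1.7000e-01  3.0200e+00]
post ((54.57230758666992, 0.18037843704223633), (13.695362091064453, 15.13735580444336), 0.019475160166621208)
[(-25, np.float64(77.1)), (0, np.float64(77.7)), (25, np.float64(299.0)), (33, np.float64(49.3)), (34, np.float64(49.2)), (35, np.float64(49.2)), (36, np.float64(50.4)), (37, np.float64(56.4)), (38, np.float64(56.2)), (40, np.float64(56.1)), (44, np.float64(nan))]
((0.41977691650390625, -1.0321426391601562), (64.07189178466797, 48.17338943481445), 0.21054627001285553)
  return _methods._mean(a, axis=axis, dtype=dtype,
  ret = ret.dtype.type(ret / rcount)
```

View pics/end1.png

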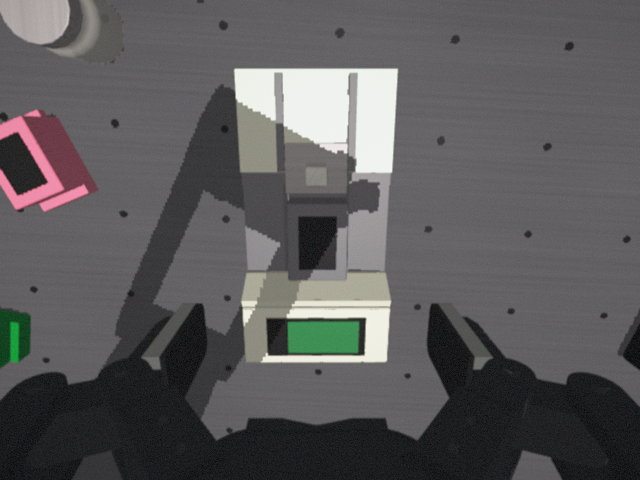

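The bolt plate's edge covers the heel, the post is at its shut position (it stalled hard at 18 N), and the pack lies flat. Handing in.

```bash
python3 -c "
from bench import job;print(job.hand_in())"
```

```text
the job is handed in; nothing more can be done
None
```

The pack is in the meter's bay with the bolt shut over it, and I handed the job in at about 25.6 s; no verdict was reported.

**What I did:** I gripped the tall pack by its body ends, lifted it out of the charger and set it flat on the clear bench. I took it again by its long sides, rocked it tongue first under the lip, pressed it home, and slid the bolt shut by its post.

**Last checks that agreed:**
- The pack's top is flat to about 0.1°.
- The heel top stands 3.0 mm above the end wall, as it should.
- The bolt stalled hard at 18 N after 22.3 mm of travel, and its plate lies over the heel.
- The gripper is open and clear of everything.

**What disagreed or was not fully checked:**
- Camera estimates of the meter's x position differed by about 1–2 mm. The post therefore reads 53.6 to 54.6 mm, against 53.5 mm when shut. I judged it shut by the stall rather than by that reading.
- The pack sits about 1 mm to one side, within the bay's ±1.25 mm play.
- On the first slide under the lip the pack met resistance (about 9 N). I backed off, lowered it about 2 mm and met resistance again at nearly the same place. It seated once I rocked the heel down.
- I did not take a last picture of the charger and the other objects. I saw no contact with any of them.

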